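Shim the laser level's short foot

TASK

The laser level on the bench leans and rocks because one of its four feet, the brass one, is short. With the fingertips, push the orange wedge along the bench, thin end first, under the brass foot until that foot stands on the wedge's flat and the laser level is level and no longer rocks. Only push the wedge, never lift it; do not touch the laser level or shove it out of its place, and leave the glue bottle, box, off-cut and pencil alone.

Things in the scene. Friction and masses are not known exactly. Their poses are not given: they have to be found in the camera images.
- stand: Laser level: green housing, top 122 mm up, on an aluminium cross 184 mm across (arms 20 mm wide, underside 30 mm up) with four round 24 mm feet, each 80 mm from the centre; about 0.8 kg, loose. Origin: centre of the cross at the bottom level of the three long feet; +x points along the arm with the short brass foot, z up. It starts leaning 0.1 rad to the brass foot; level when z is vertical.
- short_foot (a point): Lowest point of the round-bottomed brass foot (its head shows brass on top of the arm), on its axis. This foot is 8 mm shorter than the three black rubber ones. It carries only 1 to 2 N, and rises easily while the other feet hold the stand in place; once the foot meets the wedge's head, more pushing slides the stand.
- wedge: Orange wedge, 95 (x) x 50 mm (y), 60 g, loose, flat on the bench. Origin: centre of its underside; +x points from its head to its thin nose. From the nose (x = 47.5 mm, 1 mm thick) a ramp rises to x = 7.5 mm; from there to x = -32.5 mm the top is flat, 8 mm high; then the upright head, 28 mm high, to the back face at x = -47.5 mm. Starts 45 to 75 mm short of the brass foot, roughly aimed at it.
- wedge_flat (a point): Middle of the wedge's flat, on its top surface (x = -12.5 mm, z = 8 mm on the wedge).
- glue: White glue bottle with a green cap, 54 mm in diameter, 140 mm high, standing; origin at the centre of its underside. Leave alone.
- mdf_box: Open box of light board, 90 x 90 x 60 mm; origin at the centre of its underside. Leave alone.
- offcut: Dark wood off-cut, 70 (x) x 35 (y) x 18 mm, lying on the bench; origin at the centre of its underside. Leave alone.
- pencil: Red carpenter's pencil, 140 (x) x 14 (y) x 9 mm, lying on the bench; origin at the centre of its underside. Leave alone.
Things that resemble listed ones, but are neither listed nor needed, are in the scene too. There is more than one size of the wedge; the job needs the largest.

How it is judged (in metres and radians):
At the end, for the whole second after the job is handed in: Laser level at rest, level within 0.02 rad and within 20 mm of its place; its brass foot bears (over 0.2 N) on the wedge, its axis over the 40 mm long flat and within 22 mm of its centre line; wedge lying on the bench at rest; bystanders within 15 mm of their places (angle between stand's own z axis and vertical below 0.02 rad and x of short_foot in the frame of wedge between -0.0325 and 0.0075 m and y of short_foot in the frame of wedge between -0.022 and 0.022 m and contact force between wedge and stand above 0.2 N and height (world z) of wedge below 0.004 m and distance of stand from where it was at the start of the episode below 0.02 m and linear speed of each of stand, wedge below 0.02 m/s and distance of each of glue, mdf_box, offcut, pencil from where it was at the start of the episode below 0.015 m); the robot touches nothing.
It fails at once if the wedge is lifted off the bench (height (world z) of wedge above 0.008 m).
It fails at once if the wedge is tipped up (angle between wedge's own z axis and vertical above 0.15 rad).
It fails at once if the laser level is touched by the robot (contact force between any of the fingers, the arm and stand above 1 N).
It fails at once if the laser level is shoved more than 25 mm or tipped (distance of stand from where it was at the start of the episode above 0.025 m or angle between stand's own z axis and vertical above 0.2 rad).
It fails at once if a bystander is moved more than 15 mm (distance of any of glue, mdf_box, offcut, pencil from where it was at the start of the episode above 0.015 m).
It also fails if it takes over 46 s, if anything falls off the work surface, if the arm or the gripper's body presses on something with over 40 N, if the wrist force passes 120 N, or if a joint passes its speed limit or range.

ROBOT

A 6-joint arm with a two-finger parallel gripper is mounted at the origin on the work surface. World frame = base frame: x ahead of the robot, y to its left, z up, the work surface at z = 0. Lengths are in mm, angles in rad, forces in N, time in s.
With the tool pointing down it reaches from about 250 to 800 mm from the base axis. Payload 8.5 kg.
Tool frame: the origin (TCP) lies at the centre of the arm's flange, where the gripper is bolted on; the fingertips stand 173 mm ahead of it and the grasp point (between the pads) lies 155 mm ahead of it; z points along the fingers, y is the direction in which the jaws open and shut (so a half turn about z gives the same grasp; the last joint's range is limited). The gripper opens to 85 mm and grips with 20 to 120 N. Pads are 22 mm wide; open, the fingers measure 114 mm over their backs; the gripper's body (76 mm by 85 mm) begins 54 mm behind the grasp point. The pads swing forward as they close: fully open they stand 13 mm farther back than shut.
Start: joints at [1.139, 0.238, -0.013, 1.319, 0, 1.571], TCP at [219.703, 476.789, 404.676] pointing down, gripper open.
Joint ranges: [-2.66, 2.66], [-1.03, 1.9], [-1.14, 1.46], [-1.82, 2.27], [-1.45, 1.34], [-3.14, 3.14]. Speed limits (rad/s): [2.22, 2.22, 2.79, 3.14, 3.14, 3.14].

INTERFACE

Orientations are given as a unit quaternion [w, x, y, z].
In Python, from plant import robot gives the robot as it stands.
- The arm moves only by the tool drive_tool, never from a script. Its argument "series" is text: rows parted by semicolons, each of 4 numbers parted by spaces: the shift along the tool's x, y, z in m, then the turn about the tool's z in rad. A call has 1 to 10 rows; each row is the pose to reach, as a shift and turn from the pose measured when the call began, along the tool's axes at that moment; what a row does not reach only later rows make up. A row lasts 1/8 s, in which the tool goes at most 62.5 mm and 10.7 degrees, less where a joint would pass 70% of its speed; a pose out of reach is approached as far as the arm can. A call with a gripper value outside its range is refused whole. "jaw" is the opening, from 0 (shut) to 1 (fully open), set as the call begins (left out, the last holds). The fingers move at their own pace and stop on an object; the grip force is fixed at half the most. Time passes only in rows, so rows that repeat a pose let the fingers close. It gives the time, the measured TCP pose, the force and the opening at its end, in the units of the state.
- robot.state(): the state, without advancing time (a new reading comes with each control period).
- robot.camera(name): name is "side" or "top"; returns the picture (480x640x3 uint8, red, green, blue); there is no depth.
- robot.calibration(name): a dict with "fx", "fy", "cx", "cy" (pixels), "extrinsics" (4x4, takes a point from camera to world coordinates). Camera axes: x right, y down, z forward; pixel columns grow to the right and rows downward; lengths in mm; the calibration is good to about 2 mm. A picture is of the moment at which its call begins. calibration takes no time and is no camera call.
- robot.close_job(): hands the job in, once; it reports no verdict.
The state is a dict: "time": time; "qpos": joint angles; "qd": joint speeds; "effort": joint torques, N m; "position": TCP position; "eef_rot": TCP orientation; "force": force on the tool from outside, world axes, zero at the start; "moment": the same for the moment, N m; "finger_gap": opening from 0.0 (shut) to 1.0 (fully open).
Only numpy, scipy, OpenCV 4.12 (cv2) and the standard library are available. Lean on these libraries where they do the work, as an engineer would, in place of code of your own. Each camera call takes 0.05 s, during which the arm holds its last target. There are 200 camera calls.

## Working session

There is one attempt and no reset: what is moved stays moved. The work goes in short steps, Python scripts to look and compute and a tool call to move; the robot and the scene stay as the last step left them, time stands still between calls to the robot, and variables do not carry over. Pictures are saved under pics/ and viewed, about 8 in all and at most 12, crops included, and the job is handed in when it is done.

Besides the shell and the picture viewer there is one more tool, called after ">>>" as a command line: name --argument value ..., lists and objects as JSON in quotes. drive_tool: Moves the arm, as the interface text tells. Its arguments: {"type":"object","properties":{"series":{"type":"string"},"jaw":{"type":"number"}},"required":["series"]}

```bash
mkdir -p pics; ls
python3 - <<'E'
from plant import robot
import cv2,numpy as np
for n in("top","side"):
    cv2.imwrite(f"pics/{n}0.png",robot.camera(n)[:,:,::-1])
    c=robot.calibration(n);print(n,c["fx"],c["fy"],c["cx"],c["cy"],np.round(c["extrinsics"],4).tolist())
s=robot.state();print(s)
E
```

```text
pics
top 539.9450819641535 539.9450819641535 323.80878439097296 244.47446507639037 [[0.0036, -0.9892, 0.1462, 467.5244], [-0.9999, -0.0056, -0.013, 31.3049], [0.0137, -0.1461, -0.9892, 811.0556], [0.0, 0.0, 0.0, 1.0]]
side 515.2440909955801 515.2440909955801 317.94269638533905 238.8740597925414 [[-0.9134, -0.3118, 0.2616, 377.9191], [-0.407, 0.6984, -0.5887, 499.5693], [0.0009, -0.6442, -0.7648, 631.3878], [0.0, 0.0, 0.0, 1.0]]
{'time': 0.1, 'qpos': array([ 1.13899356e+00,  2.38715783e-01, -1.41374603e-02,  1.31923890e+00,
        4.41445999e-06,  1.57078736e+00]), 'qd': array([ 0.00152146, -0.0009134 ,  0.00256105, -0.00084659, -0.00256892,
        0.001633  ]), 'effort': array([ 1.20053213e-03, -5.39719033e+01,  3.46997738e+01,  1.33862704e-02,
        7.12680867e-05,  8.86906378e-06]), 'position': array([219.65376293, 476.67564033, 404.15706333]), 'eef_rot': array([-1.40958340e-04,  2.14223545e-01,  9.76784446e-01, -6.32390212e-04]), 'force': array([-0.87765926,  0.48194525,  0.44198233]), 'moment': array([-0.0224157 ,  0.02336483, -0.01610004]), 'finger_gap': 0.9990733034816642}
```

View pics/top0.png

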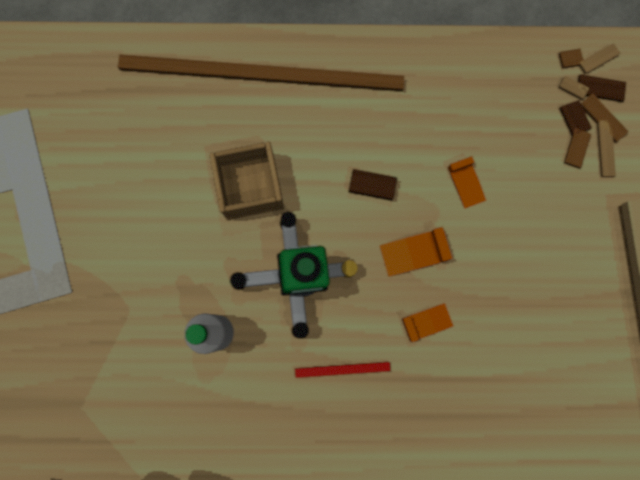

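View pics/side0.png

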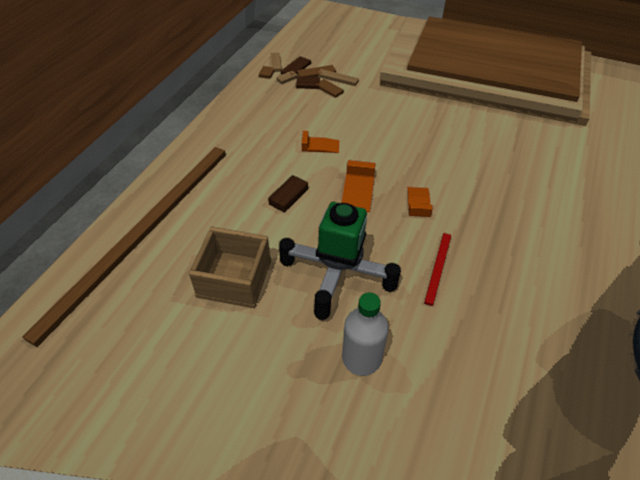

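Three orange wedges in the top view: (417,252), (467,182) and (428,322). The one at (417,252) is the largest and its nose (384,258) points at the brass foot (350,268). I'll measure it and confirm it in a crop.

```bash
cat > h.py <<'E'
import cv2,numpy as np
from plant import robot
def ray(n,uv,z):
    c=robot.calibration(n);E=np.array(c["extrinsics"])
    d=E[:3,:3]@np.array([(uv[0]-c["cx"])/c["fx"],(uv[1]-c["cy"])/c["fy"],1.]);o=E[:3,3]
    return o+d*(z-o[2])/d[2]
def pix(n,p):
    c=robot.calibration(n);E=np.array(c["extrinsics"]);q=E[:3,:3].T@(np.array(p,float)-E[:3,3])
    return np.array([c["fx"]*q[0]/q[2]+c["cx"],c["fy"]*q[1]/q[2]+c["cy"]])
def blobs(im,lo,hi,amin=60):
    m=cv2.inRange(cv2.cvtColor(im,cv2.COLOR_BGR2HSV),np.array(lo),np.array(hi))
    cs=cv2.findContours(m,cv2.RETR_EXTERNAL,cv2.CHAIN_APPROX_NONE)[0]
    return m,[c for c in cs if cv2.contourArea(c)>amin]
ORANGE=((5,215,100),(15,255,255))
E
python3 - <<'E'
from h import *
for n in("top","side"):
    im=cv2.imread(f"pics/{n}0.png");hsv=cv2.cvtColor(im,cv2.COLOR_BGR2HSV)
    m,cs=blobs(im,*ORANGE)
    for c in cs:
        r=cv2.minAreaRect(c);b=cv2.boxPoints(r)
        print(n,"orange",np.round(r[0]),np.round(r[1]),cv2.contourArea(c),"corners z0",[np.round(ray(n,p,0)[:2]).tolist() for p in b], np.round(b).tolist())
    m,cs=blobs(im,(0,0,0),(180,255,28),30)
    for c in cs:
        print(n,"dark",np.round(cv2.minEnclosingCircle(c),1) if 0 else (cv2.minEnclosingCircle(c)),cv2.contourArea(c))
    if n=="top":
        print("hsv",[hsv[y,x].tolist() for x,y in((350,268),(417,252),(441,245),(395,256),(370,240),(288,219))])
        cr=cv2.resize(im[195:345,225:465],None,fx=3.3,fy=3.3,interpolation=cv2.INTER_CUBIC);cv2.imwrite("pics/crop0.png",cr)
E
```

```text
top orange [428. 322.] [24. 44.] 963.5 corners z0 [[477.0, -98.0], [499.0, -160.0], [465.0, -171.0], [443.0, -110.0]] [[403.0, 318.0], [444.0, 303.0], [452.0, 326.0], [411.0, 341.0]]
top orange [422. 250.] [32. 27.] 744.5 corners z0 [[597.0, -102.0], [609.0, -142.0], [562.0, -154.0], [550.0, -115.0]] [[404.0, 239.0], [430.0, 231.0], [439.0, 262.0], [413.0, 269.0]]
top orange [442. 244.] [32.  9.] 252.5 corners z0 [[611.0, -147.0], [615.0, -160.0], [568.0, -173.0], [564.0, -160.0]] [[433.0, 230.0], [442.0, 227.0], [451.0, 258.0], [443.0, 261.0]]
top orange [468. 186.] [37. 22.] 733.5 corners z0 [[700.0, -176.0], [714.0, -209.0], [659.0, -228.0], [646.0, -195.0]] [[450.0, 173.0], [471.0, 165.0], [485.0, 199.0], [464.0, 208.0]]
top orange [462. 163.] [ 6. 22.] 102.5 corners z0 [[715.0, -176.0], [727.0, -209.0], [718.0, -211.0], [706.0, -179.0]] [[450.0, 164.0], [471.0, 157.0], [473.0, 162.0], [452.0, 170.0]]
top dark ((300.0737609863281, 329.6311340332031), 7.481911659240723) 146.0
top dark ((238.0, 280.8846130371094), 7.722060203552246) 145.5
top dark ((305.43023681640625, 266.91860961
[... 640 characters left out ...]
0], [620.0, -182.0], [573.0, -194.0], [569.0, -180.0]] [[348.0, 166.0], [348.0, 160.0], [374.0, 163.0], [374.0, 168.0]]
side orange [323. 144.] [31. 13.] 320.0 corners z0 [[703.0, -180.0], [716.0, -214.0], [659.0, -231.0], [647.0, -196.0]] [[307.0, 149.0], [308.0, 137.0], [339.0, 139.0], [338.0, 152.0]]
side dark ((638.5, 347.0), 28.004562377929688) 171.0
side dark ((322.5, 304.8214416503906), 14.257808685302734) 366.0
side dark ((391.0, 277.0), 13.601571083068848) 323.0
side dark ((286.0, 251.84616088867188), 13.191909790039062) 264.5
side dark ((340.5, 244.0), 26.856197357177734) 265.0
side dark ((343.5, 213.5), 13.946425437927246) 278.5
side dark ((288.5, 194.5), 20.359373092651367) 107.0
```

View pics/crop0.png

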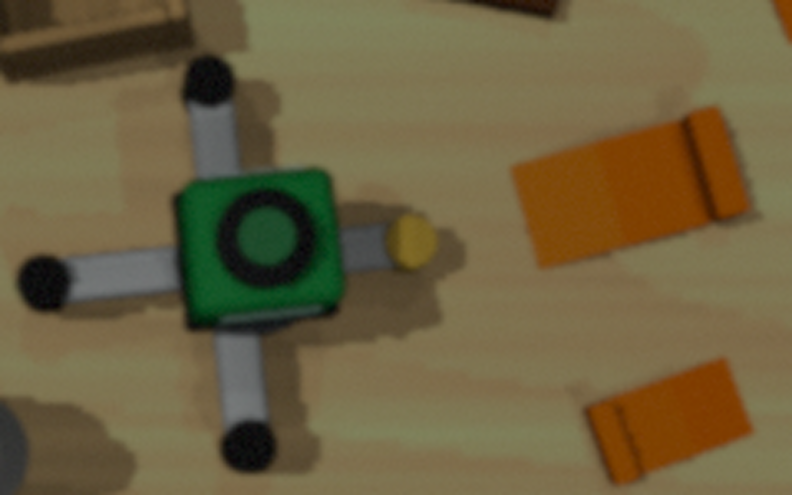

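Run:
```python
from h import *
A,B,C=(287.2,219.8),(300.1,329.6),(238.0,280.9);S=(225+411/3.3,195+241/3.3)
for h in(30,38,45,52):
    a,b=ray("top",A,h),ray("top",B,h);c=ray("top",C,h+8);s=ray("top",S,h-8)
    m=(a+b)/2;print(h,np.linalg.norm(a-b).round(1),"mid",m[:2].round(1),"brass",s[:2].round(1),np.linalg.norm(s-m).round(1),"rear",c[:2].round(1),np.linalg.norm((c-m)[:2]).round(1))
P=lambda x,y:(225+x/3.3,195+y/3.3)
n1=ray("top",P(512,165),1);n2=ray("top",P(541,268),1);h1=ray("top",P(719,106),28);h2=ray("top",P(749,215),28)
print("nose",n1[:2].round(1),n2[:2].round(1),"head",h1[:2].round(1),h2[:2].round(1))
print("w",np.linalg.norm(n1-n2),np.linalg.norm(h1-h2),"L",np.linalg.norm(((n1+n2-h1-h2)/2)[:2]))
n=(n1+n2)/2;k=(h1+h2)/2;d=(n-k)[:2];print("noseMid",n.round(1),"backMid",k.round(1),"heading",np.arctan2(d[1],d[0]),"alt",np.arctan2(*((n1-n2)[:2]*[1,1])[[1,0]])+np.pi/2,np.arctan2(*((h1-h2)[:2])[[1,0]])+np.pi/2)
```

```text
30 160.8 mid [539.6  64.7] brass [549.4 -17. ] 82.7 rear [528.4 143.7] 79.7
38 159.1 mid [538.9  64.4] brass [548.5 -16.5] 81.9 rear [527.8 142.5] 78.9
45 157.7 mid [538.2  64.1] brass [547.8 -16.1] 81.1 rear [527.2 141.5] 78.2
52 156.3 mid [537.6  63.8] brass [547.1 -15.7] 80.4 rear [526.7 140.5] 77.4
nose [586.9 -64.9] [539.5 -77.6] head [ 610.2 -154.9] [ 561.1 -166.8]
w 49.112684188938005 50.497953395068954 L 92.32394847724272
noseMid [563.2 -71.3   1. ] backMid [ 585.6 -160.8   28. ] heading 1.8162811748005627 alt 1.832421862470048 1.809652954219176
```

The crop confirms it: the 50 × 95 mm wedge has its nose at the left, pointing at the brass foot, and its head at the right. The heading (1.816 rad) matches the direction from the back face to the foot, so one straight push of about 114 mm is needed. First I go above a point behind the head.

>>> drive_tool --series "-0.05 -0.036 0 0.09; -0.1 -0.073 0 0.18; -0.15 -0.11 0 0.27; -0.2 -0.147 0 0.36; -0.25 -0.183 0 0.45; -0.3 -0.22 0 0.54; -0.35 -0.256 0 0.63; -0.4 -0.293 0 0.72; -0.45 -0.33 0 0.81; -0.5 -0.366 0 0.894" --jaw 0.2

```text
time: 1.35
position: [521.2, -67.1, 404.5]
eef_rot: [0.0, 0.617, 0.787, -0.001]
force: [1.1, 1.1, -0.1]
finger_gap: 0.198
```

>>> drive_tool --series "-0.05 0.0135 0.02 0; -0.1 0.027 0.05 0; -0.146 0.04 0.09 0; -0.146 0.04 0.13 0; -0.146 0.04 0.17 -0.004; -0.146 0.04 0.19 -0.004; -0.146 0.04 0.19 -0.004; -0.146 0.04 0.19 -0.004"

```text
time: 2.35
position: [595.2, -199.5, 215.4]
eef_rot: [0.001, 0.615, 0.788, -0.0]
force: [-0.3, 0.3, 0.9]
finger_gap: 0.2
```

Run:
```python
from h import *
n="side";im=robot.camera(n)[:,:,::-1]
t=robot.camera("top")[:,:,::-1]
cv2.imwrite("pics/b.png",np.hstack([cv2.resize(t[180:330,290:490],None,fx=2,fy=2),cv2.resize(im[110:260,280:480],None,fx=2,fy=2)]))
s=robot.state();print(s["position"],s["eef_rot"],s["force"])
```

```text
[ 595.30523566 -199.56825182  215.83649752] [ 1.00918715e-03  6.15053649e-01  7.88484575e-01 -2.55654836e-04] [-0.07308112  0.19289576 -0.44872121]
```

View pics/b.png

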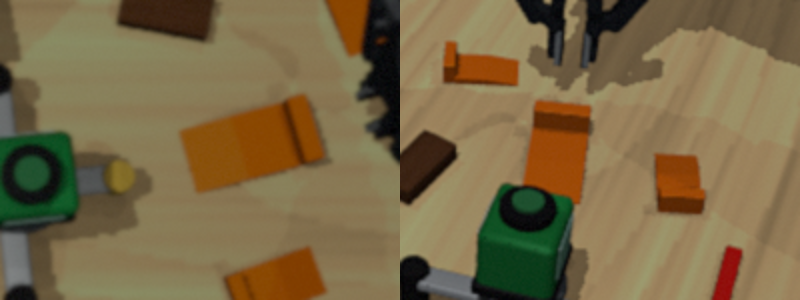

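The left half (top view) shows the fingers entering at the right edge, with the wedge undisturbed. The right half (side view) shows the two tips at (558,60) and (588,65), behind the head at (562,115). I'll check the lateral alignment by projection.

Run:
```python
from h import *
print(pix("side",(595.2,-199.5,43)), "seen tips mid",(280+173/2,110+62/2))
print(pix("side",(585.6,-160.8,28)), "seen head top-back mid",(280+163/2,110+102/2))
h1=ray("side",(280+(537-400)/2,110+101/2),28);h2=ray("side",(280+(591-400)/2,110+106/2),28);print(h1,h2,(h1+h2)/2,np.linalg.norm(h1-h2))
```

```text
[365.93268138 139.63832499] seen tips mid (366.5, 141.0)
[362.68094566 160.72504488] seen head top-back mid (361.5, 161.0)
[ 608.55338667 -151.19261337   28.        ] [ 563.01397054 -164.36208223   28.        ] [ 585.78367861 -157.7773478    28.        ] 47.40541457326489
```

>>> drive_tool --series "0 0 0.02 0; 0 0 0.035 0; 0 0 0.035 0; 0.008 0 0.035 0; 0.016 0 0.035 0; 0.022 0 0.035 0; 0.026 0 0.035 0; 0.03 0 0.035 0; 0.034 0 0.035 0; 0.04 0 0.035 0"

```text
time: 3.7
position: [585.6, -160.7, 180.8]
eef_rot: [0.001, 0.615, 0.788, -0.0]
force: [0.9, -0.2, 0.8]
finger_gap: 0.197
```

>>> drive_tool --series "0.006 0 0 0; 0.012 0 0 0; 0.018 0 0 0; 0.024 0 0 0; 0.03 0 0 0; 0.036 0 0 0; 0.04 0 0 0; 0.044 0 0 0; 0.044 0 0 0"

```text
time: 4.82
position: [574.8, -117.8, 180.7]
eef_rot: [0.001, 0.615, 0.788, -0.0]
force: [-0.2, 1.0, 0.6]
finger_gap: 0.198
```

Run:
```python
from h import *
im=robot.camera("side")[:,:,::-1]
t=robot.camera("top")[:,:,::-1]
cv2.imwrite("pics/c.png",np.hstack([cv2.resize(t[195:315,320:480],None,fx=2.5,fy=2.5),cv2.resize(im[130:250,280:440],None,fx=2.5,fy=2.5)]))
s=robot.state();print(s["position"],s["eef_rot"],s["force"])
```

```text
[ 574.85908441 -117.95022868  180.65999568] [ 9.63178815e-04  6.15128974e-01  7.88425886e-01 -2.01126010e-04] [-0.48004433 -0.08387228  0.04665288]
```

View pics/c.png

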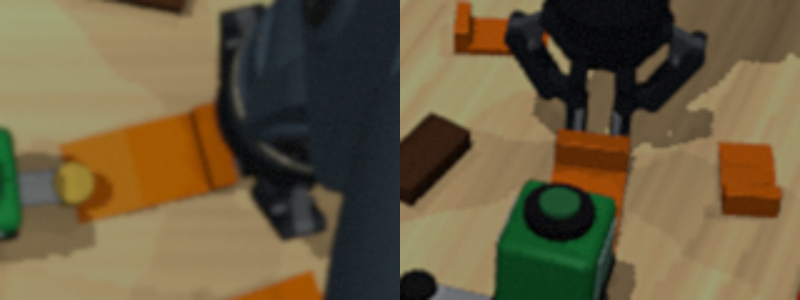

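Run:
```python
from h import *
P=lambda x,y:(320+x/2.5,195+y/2.5)
n1=ray("top",P(62,150),1);n2=ray("top",P(90,221),1);f1=ray("top",P(194,112),28);f2=ray("top",P(216,188),28)
n=(n1+n2)/2;f=(f1+f2)/2;d=(n-f)[:2];L=np.linalg.norm(d);d/=L
print(n1,n2,n,f,"nose-headfront (80):",L,"heading",np.arctan2(d[1],d[0]))
F=np.array([548.3,-11.5]);c=n[:2]-47.5*d;r=F-c;print("foot in wedge",r@d,d[0]*r[1]-d[1]*r[0])
c=f[:2]+32.5*d;r=F-c;print("foot in wedge via head",r@d,d[0]*r[1]-d[1]*r[0])
T=np.array([574.85,-117.95]);print("tool along",(T-c)@d)
```

```text
[571.32478313 -11.18554886   1.        ] [528.42070142 -27.92955416   1.        ] [549.87274228 -19.55755151   1.        ] [568.40763558 -93.58590956  28.        ] nose-headfront (80): 76.31343306474679 heading 1.8161284485965588
foot in wedge 55.698267242502084 -0.43135694429627414
foot in wedge via head 52.01170030724888 -0.4313569442963008
tool along -57.69926139309325
```

Wedge centred on the foot to within 1 mm, with the foot about 54 mm ahead of the wedge centre. I'll push about 62 mm, in two calls.

>>> drive_tool --series "0.004 0 0 0; 0.008 0 0 0; 0.012 0 0 0; 0.016 0 0 0; 0.02 0 0 0; 0.024 0 0 0; 0.028 0 0 0; 0.032 0 0 0; 0.036 0 0 0; 0.04 0 0 0"

```text
time: 6.18
position: [565.1, -79.0, 180.6]
eef_rot: [0.001, 0.615, 0.788, -0.0]
force: [-0.0, -1.1, 1.9]
finger_gap: 0.2
```

>>> drive_tool --series "0.004 0 0 0; 0.008 0 0 0; 0.012 0 0 0; 0.016 0 0 0; 0.02 0 0 0; 0.022 0 0 0; 0.022 0 0 0"

```text
time: 7.05
position: [559.7, -57.3, 180.6]
eef_rot: [0.001, 0.615, 0.789, 0.0]
force: [0.2, -0.9, 1.0]
finger_gap: 0.203
```

Run:
```python
from h import *
im=robot.camera("side")[:,:,::-1]
t=robot.camera("top")[:,:,::-1]
cv2.imwrite("pics/d_top.png",t);cv2.imwrite("pics/d_side.png",im)
cv2.imwrite("pics/d.png",np.hstack([cv2.resize(t[205:345,225:435],None,fx=2,fy=2),cv2.resize(im[170:310,260:420],None,fx=2,fy=2)]))
for n,i in(("top",t),("side",im)):
    for c in blobs(i.copy(),(0,0,0),(180,255,28),80)[1]: print(n,[round(float(v),1) for v in (*cv2.minEnclosingCircle(c)[0],cv2.contourArea(c))])
s=robot.state();print(s["position"],s["eef_rot"],s["force"])
```

```text
top [298.0, 330.0, 100.5]
top [236.2, 281.9, 106.0]
top [286.0, 219.5, 95.5]
top [369.5, 168.5, 254.5]
side [638.5, 347.5, 177.0]
side [321.5, 309.1, 338.5]
side [389.0, 278.1, 295.5]
side [287.0, 252.5, 251.0]
side [339.5, 246.5, 214.5]
side [358.0, 174.8, 3996.0]
side [361.5, 56.5, 588.5]
side [405.5, 49.5, 853.0]
side [398.5, 25.5, 229.0]
[559.59522678 -57.31955348 180.45100031] [ 5.78678394e-04  6.15030476e-01  7.88503125e-01 -8.30639331e-06] [-0.34770985 -0.67326541  0.20501546]
```

View pics/d.png

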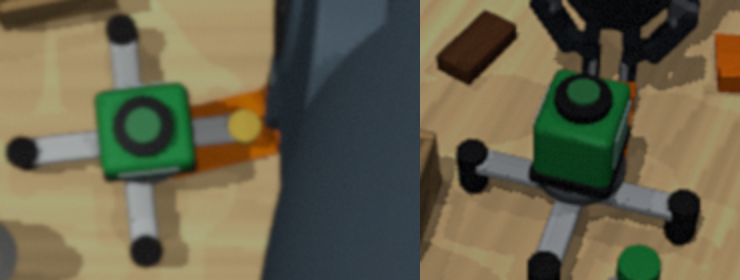

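The stand looks level and the brass foot sits between the ramp and the head. Calculation puts the foot at about x = -10 mm on the wedge. I'll back straight off, then rise and look.

>>> drive_tool --series "-0.01 0 0 0; -0.03 0 0 0; -0.06 0 0 0; -0.1 0 0 0; -0.12 0 -0.04 0; -0.14 0 -0.09 0; -0.16 0 -0.14 0; -0.2 0 -0.18 0; -0.24 0 -0.2 0; -0.24 0 -0.2 0"

```text
time: 8.4
position: [617.9, -294.0, 381.8]
eef_rot: [0.002, 0.616, 0.787, 0.0]
force: [0.5, 1.0, -0.4]
finger_gap: 0.199
```

Run:
```python
from h import *
im=robot.camera("side")[:,:,::-1]
t=robot.camera("top")[:,:,::-1]
cv2.imwrite("pics/e_top.png",t);cv2.imwrite("pics/e_side.png",im)
cv2.imwrite("pics/e.png",cv2.resize(t[200:340,230:410],None,fx=4,fy=4,interpolation=cv2.INTER_CUBIC))
a={}
for n,i in(("top",t),("side",im)):
    for c in blobs(i.copy(),(0,0,0),(180,255,28),80)[1]: print(n,[round(float(v),1) for v in (*cv2.minEnclosingCircle(c)[0],cv2.contourArea(c))])
s=robot.state();print(s["position"],s["time"])
```

```text
top [297.8, 330.3, 133.0]
top [236.5, 281.5, 136.0]
top [296.7, 268.0, 606.5]
top [286.3, 219.4, 133.5]
top [628.5, 169.5, 2922.0]
side [638.5, 347.0, 152.0]
side [322.0, 309.1, 346.5]
side [389.0, 278.1, 298.5]
side [287.0, 252.5, 255.5]
side [339.5, 246.5, 261.5]
side [341.2, 219.5, 517.0]
side [295.0, 198.0, 82.0]
[ 617.39560771 -291.16461062  379.84498405] 8.5
```

View pics/e.png

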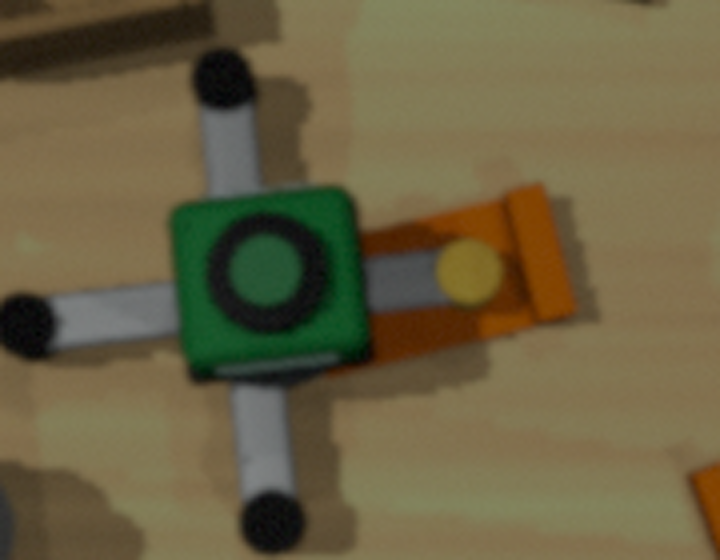

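Run:
```python
from h import *
P=lambda x,y:(230+x/4,200+y/4)
b=(ray("top",P(545,184),28)+ray("top",P(577,314),28))/2; f=(ray("top",P(507,195),28)+ray("top",P(540,322),28))/2
D=np.array([-.243,.970])
e=(ray("top",P(545,184),28)-ray("top",P(577,314),28))[:2];d=np.array([-e[1],e[0]])/np.linalg.norm(e)
print("back",b,"front",f,"thick",(f-b)[:2]@d,"heading",np.arctan2(d[1],d[0]))
for h in(40,45,50):
    s=ray("top",P(469,272),h);r1,A,B=[ray("top",p,h) for p in((236.5,281.5),(286.3,219.4),(297.8,330.3))]
    m=(A+B)/2;v=(s-r1)[:2];v/=np.linalg.norm(v)
    F=m[:2]+80*v
    for k,o in((b,47.5),(f,32.5)):
        c=k[:2]+o*d
        for q in(s[:2],F):
            r=q-c;print(h,"foot in wedge x,y",(r@d).round(1),(d[0]*r[1]-d[1]*r[0]).round(1))
    print("centre",m[:2].round(1),"brass-rear",np.linalg.norm((s-r1)[:2]).round(1),"AB",np.linalg.norm(A-B).round(1))
    t=ray("top",(296.6,267.7),122);t0=ray("top",(305.4,266.9),122);print("tilt est",np.round(((t-m)[:2]@v)/(122-h),3))
# before
h=45;A,B,C=[ray("top",p,h) for p in((287.2,219.8),(300.1,329.6),(238,280.9))];m=(A+B)/2
t=ray("top",(305.4,266.9),122);v=(m-C)[:2];v/=np.linalg.norm(v);print("before tilt est",((t-m)[:2]@v)/(122-h),m)
```

```text
back [557.49378741 -46.92250032  28.        ] front [553.93028985 -33.19101597  28.        ] thick 14.182959439416045 heading 1.802884047116805
40 foot in wedge x,y -11.8 1.8
40 foot in wedge x,y -12.2 0.8
40 foot in wedge x,y -11.0 1.5
40 foot in wedge x,y -11.4 0.5
centre [538.5  66.6] brass-rear 159.4 AB 160.1
tilt est 0.117
45 foot in wedge x,y -11.4 2.2
45 foot in wedge x,y -12.4 1.3
45 foot in wedge x,y -10.6 1.9
45 foot in wedge x,y -11.5 1.0
centre [538.   66.3] brass-rear 158.3 AB 159.0
tilt est 0.122
50 foot in wedge x,y -11.0 2.7
50 foot in wedge x,y -12.5 1.8
50 foot in wedge x,y -10.2 2.4
50 foot in wedge x,y -11.7 1.5
centre [537.6  66.1] brass-rear 157.3 AB 158.0
tilt est 0.128
before tilt est 0.23970085416870918 [538.21998266  64.0804514   45.        ]
```

Run:
```python
from h import *
a=cv2.imread("pics/side0.png");b=cv2.imread("pics/e_side.png")
d=cv2.absdiff(a,b).max(2)
for n,(x0,y0,x1,y1) in dict(box=(192,228,272,304),pencil=(424,232,452,306),glue=(342,315,388,374),offcut=(268,176,310,212)).items(): print(n,(d[y0:y1,x0:x1]>40).mean().round(4))
print(robot.close_job())
```

```text
box 0.0
pencil 0.0
glue 0.0
offcut 0.0
the job is handed in; nothing more can be done
None
```

I pushed the largest orange wedge straight under the brass foot with the fingertips near bench height, backed the arm clear and handed the job in at about 8.5 s. No verdict was reported.

**Foot on the wedge:** The last top view puts the foot at about x = -11.5 mm, y = +1.5 mm on the wedge, close to the middle of the flat.

**Level:** The housing's lean changed by about 0.12 rad, against the 0.1 rad it started with. All four foot caps fit one common height, so it should be level. This estimate shows only the change: it still reads 0.12 after the push, probably because the lens sits off-centre on the housing. So I have no direct measure that the tilt is below 0.02 rad. I also couldn't measure the load on the brass foot or test for rocking.

**Stand position:** The stand shifted roughly 2 mm, against the 20 mm allowed.

**Bystanders:** The glue bottle, box, off-cut and pencil look unchanged in the side view.

**Disagreement:** The first wedge length came out at 92 mm against the 95 mm given. A later nose-to-head measure gave 76 mm against 80 mm. I allowed for about 4 mm of error in the push.

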